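# Fit the lock collar round the dispenser's pump stem

### The job

Lock the pump of the sauce dispenser: take the open, C-shaped collar, slide it sideways through its gap onto the bare pump stem, under the pump head, until the stem is well inside the C, then set it down flat on the dispenser's lid and let go. Leave the closed egg ring where it lies.

Things in the scene. Friction and masses are not known exactly. Their poses are not given: they have to be found in the camera images.
- lock_collar: White plastic collar lying flat, 60 g: a C-shaped band 22 mm high, 60 mm outside, 44 mm inside diameter, with a gap 34 mm wide. Opposite the gap a stalk 14 mm high carries the grip fin. Origin: centre of the C, at its underside. +x points out through the gap, z up. At the start the gap faces away from the robot within 25 degrees.
- collar_fin (a point): Middle of the collar's upright grip fin, 78 mm from the C's centre on the side opposite the gap, 25 mm above the collar's underside. The fin is 12 mm thick, 34 mm long along the stalk and 40 mm high; its broad faces look to +y and -y. Axes as the collar's.
- stem_foot (a point): Foot of the dispenser's bare upright pump stem, on its axis, level with the lid's top, 85 mm over the worktop. Stem 12 mm thick, bare for 50 mm up to a fixed black head 50 mm across, 17 mm high, too broad for the collar. The lid, flat steel, and the white jar are 100 mm across and fixed. z up; +x: the spout, 55 mm long, away from the robot within 30 degrees.
- egg_ring: Closed egg ring, a loose bystander to leave alone: same white plastic, size, stalk and fin as the lock collar, but a full circle without a gap. It lies flat beside the collar, left or right of it. Origin: centre of the ring, at its underside; its fin is at x = -78 mm; z up.
There are look-alikes about, which are no part of the job. Leave any yellow look-alike of the part that bears stem_foot alone.

How it is judged:
By the outcome, as a careful person would: the job done as asked, in the order asked, and still so for the second after the job is handed in, with the robot touching nothing.
It also fails if it takes over 38 s, if anything falls off the work surface, if the arm or the gripper's body presses on something with over 40 N, if the wrist force passes 120 N, or if a joint passes its speed limit or range.

### The arm

A 7-joint arm with a two-finger parallel gripper is mounted at the origin on a cart in front of the work surface, level with it; the furniture and walls round the work are solid. World frame = base frame: x ahead of the robot, y to its left, z up, the work surface at z = 0. Lengths are in m, angles in rad, forces in N, time in s.
With the tool pointing down it reaches from about 0.35 to 0.9 m from the base axis. Payload 8.1 kg.
Tool frame: the origin (TCP) lies between the finger pads; the fingertips stand 25 mm ahead of it and the grasp point (between the pads) lies 6 mm ahead of it; z points along the fingers, y is the direction in which the jaws open and shut (so a half turn about z gives the same grasp; the last joint's range is limited). The gripper opens to 92 mm and grips with 3 to 60 N. Pads are 19 mm wide; open, the fingers measure 130 mm over their backs; the gripper's body (75 mm by 190 mm) begins 47 mm behind the grasp point.
Start: joints at [-1.437, 0.434, 0.025, 1.573, -0.012, 1.134, -0.075], TCP at [0.147, 0.608, 0.252] pointing down, gripper open.
Joint ranges: [-2.62, 2.62], [-0.44, 2.09], [-1.27, 1.32], [0.08, 2.57], [-1.32, 4.46], [0.12, 2], [-2.74, 2.74]. Speed limits (rad/s): [2.22, 2.22, 3.01, 3.01, 3.14, 3.14, 3.14].

### API

Orientations are given as a rotation vector (axis times angle).
In Python, from cell import * gives the robot as it stands.
- The arm moves only by the shell command python3 -m jog 'ROWS' [FORCE]. ROWS is JSON, one flat list of numbers, 5 for each row, row after row: the finger opening in mm, from 0 to 91.8, then the shift along the tool's x, y, z in units of 40 mm (1.0 is 40 mm), then the turn about the tool's z in units of 6 degrees (1.0 is 6 degrees). A call has 1 to 20 rows; each row shifts and turns the pose as measured when the row begins, along the tool's axes as they then stand; what a row does not reach is not made up. A row lasts 1/12 s, in which the tool goes at most 41.7 mm and 7.16 degrees, less where a joint would pass 70% of its speed; a pose out of reach is approached as far as the arm can. A call is refused whole if a number of a shift passes 1 or a number of a turn 1, either way. A call with a gripper value outside its range is refused whole. The fingers move at their own pace and stop on an object; FORCE is the grip in N (left out, the last holds). Time passes only in rows, so rows that do not move let the fingers close. It gives the time, the measured TCP pose, the force and the opening at its end, in the units of the state.
- observe(): the state, without advancing time (a new reading comes with each control period).
- get_image(name): name is "side" or "top" or "wrist"; returns the picture (420x560x3 uint8, red, green, blue); there is no depth.
- camera_params(name): a dict with "intrinsics" (3x3 intrinsics, pixels), "xyz" and "orientation" of the camera in the world. Camera axes: x right, y down, z forward; pixel columns grow to the right and rows downward; lengths in m; the calibration is good to about 2 mm. A picture is of the moment at which its call begins: read the wrist's pose just before it. camera_params takes no time and is no camera call; for the wrist camera it gives the pose at the moment of the call.
- sign_off(): hands the job in, once; it reports no verdict.
The state is a dict: "clock": time; "joints": joint angles; "dq": joint speeds; "joint_efforts": joint torques, N m; "position": TCP position; "ee_rot": TCP orientation; "force": force on the tool from outside, world axes, zero at the start; "ft_torque": the same for the moment, N m; "width": opening from 0.0 (shut) to 1.0 (fully open).
Only numpy, scipy, OpenCV 4.12 (cv2) and the standard library are available. Lean on these libraries where they do the work, as an engineer would, in place of code of your own. Each camera call takes 0.05 s, during which the arm holds its last target. There are 200 camera calls.

## Working session

There is one attempt and no reset: what is moved stays moved. The work goes in short steps, Python scripts to look and compute and a shell command to move; the robot and the scene stay as the last step left them, time stands still between calls to the robot, and variables do not carry over. Pictures are saved under pics/ and viewed, about 8 in all and at most 12, crops included, and the job is handed in when it is done.

```bash
mkdir -p pics; ls
cat > h.py <<'E'
from cell import *
import numpy as np, cv2
from scipy.spatial.transform import Rotation as R
def cam(n):
    p=camera_params(n); o=np.array(p["orientation"],float)
    M=o if o.shape==(3,3) else (R.from_rotvec(o).as_matrix() if o.size==3 else R.from_quat(o).as_matrix())
    return np.array(p["intrinsics"]),np.array(p["xyz"]),M
def ray(n,u,v,z,c=None):
    K,t,M=c or cam(n); d=M@np.linalg.solve(K,[u,v,1]); return t+d*(z-t[2])/d[2]
def proj(n,P,c=None):
    K,t,M=c or cam(n); q=K@(M.T@(np.array(P)-t)); return q[:2]/q[2]
def snap(n,f):
    im=get_image(n)[:,:,::-1].copy(); cv2.imwrite(f"pics/{f}.png",im); return im
E
python3 - <<'E'
from h import *
s=observe();print(s["clock"],s["position"],s["ee_rot"],s["width"])
for n in("top","side"):print(n,camera_params(n))
a=snap("top","top0");b=snap("side","side0")
cv2.imwrite("pics/both.png",cv2.resize(np.hstack([a,b]),(800,300)))
E
```

```text
pics
0.0 [0.14655519 0.60709952 0.25094571] [-3.71207082e-01 -3.11953457e+00  2.42392484e-03] 0.9983524431761122
top {'intrinsics': array([[482.35618675,   0.        , 278.71162179],
       [  0.        , 482.35618675, 217.8948631 ],
       [  0.        ,   0.        ,   1.        ]]), 'xyz': array([0.26362133, 0.09912297, 1.41011376]), 'orientation': array([-2.12189297,  2.12717301, -0.2033391 ])}
side {'intrinsics': array([[515.33203977,   0.        , 271.72977892],
       [  0.        , 515.33203977, 205.31967304],
       [  0.        ,   0.        ,   1.        ]]), 'xyz': array([0.52044806, 1.42788167, 0.91038184]), 'orientation': array([ 0.01887957, -2.74763751,  1.51254069])}
```

View pics/top0.png

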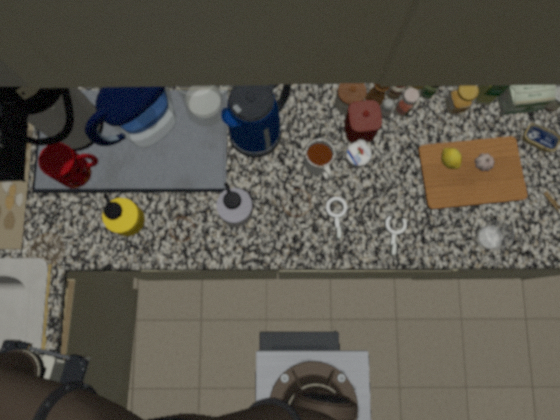

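View pics/side0.png

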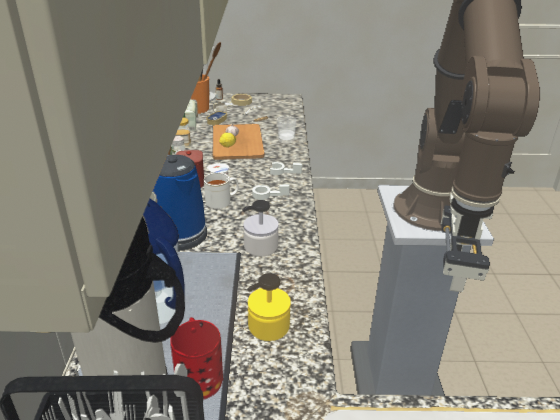

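The top view shows a closed ring at (337,208), a C-shaped collar at (396,228), the white dispenser at (235,205) and its yellow look-alike at (122,216). I'll enlarge to confirm which part is which.

Run:
```python
from h import *
a=cv2.imread("pics/top0.png")
c1=cv2.resize(a[190:260,315:420],None,fx=7,fy=7,interpolation=cv2.INTER_CUBIC)
cv2.imwrite("pics/c1.png",cv2.convertScaleAbs(c1,alpha=1.3))
c2=cv2.resize(a[170:240,200:280],None,fx=7,fy=7,interpolation=cv2.INTER_CUBIC)
cv2.imwrite("pics/c2.png",cv2.convertScaleAbs(c2,alpha=1.6))
for n,u,v,z in[("C",396,228,.02),("fin",394,247,.04),("ring",337,208,.02),("lid",235,206,.085),("yel",122,216,.085)]:print(n,ray("top",u,v,z))
```

```text
C [ 0.49660098 -0.24872871  0.02      ]
fin [ 0.43816638 -0.23534577  0.04      ]
ring [ 0.55672074 -0.07766154  0.02      ]
lid [0.54936476 0.21704235 0.085     ]
yel [0.52144388 0.53243817 0.085     ]
```

View pics/c1.png

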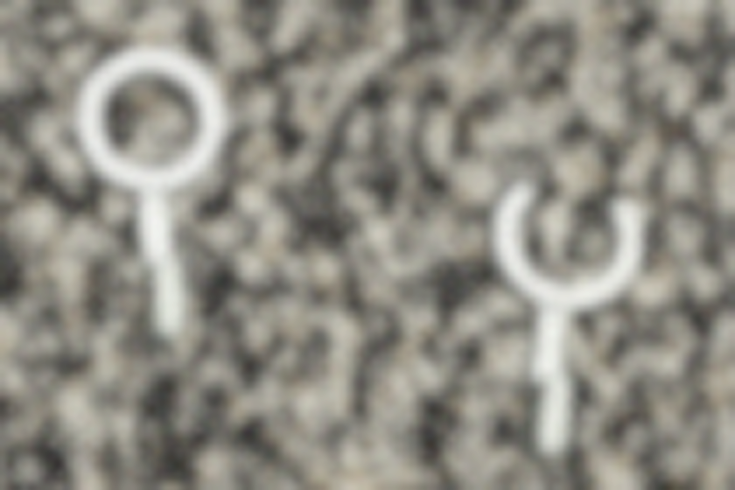

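View pics/c2.png

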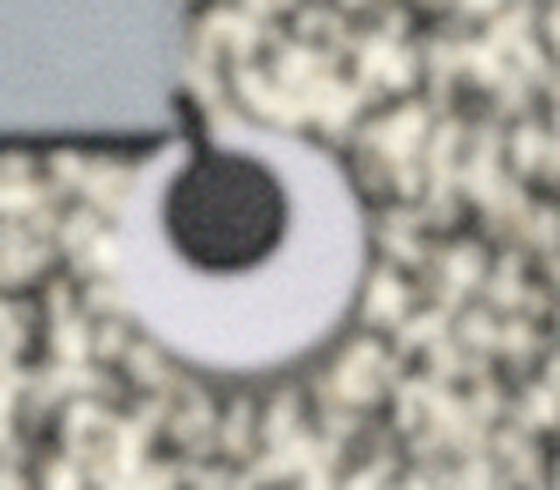

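The crop confirms it. The part at (396,224) has a gap, pointing up (away from the robot), with its fin near (394,249), so it is the lock collar. The part at (337,207) is a full circle, the egg ring. The white dispenser has its lid centred at (234,205) and its head at (232,199).

```bash
cat >> h.py <<'E'
def to(P,yaw=None):
    """shift to P in tool units, and turn so that tool x points along yaw (mod 180)"""
    s=observe();M=R.from_rotvec(s["ee_rot"]).as_matrix();d=M.T@(np.array(P)-s["position"])/.04
    y=np.degrees(np.arctan2(M[1,0],M[0,0]))
    out=f"t={s['clock']:.2f} pos={np.round(s['position'],4)} w={s['width']:.3f} F={np.round(s['force'],1)} toolx yaw={y:.2f} tilt={np.degrees(np.arccos(-M[2,2])):.2f} shift={np.round(d,3)}"
    if yaw is not None: out+=f" turn={-((yaw-y+90)%180-90)/6:.3f}"
    print(out)
E
python3 - <<'E'
from h import *
C=ray("top",395.6,223.1,.022);F0=ray("top",393.9,242.5,.045);F=ray("top",393.9,248.8,.045)
print("C",C,"fin",F,"dist",np.linalg.norm((C-F)[:2]),"yaw",np.degrees(np.arctan2(*(C-F)[1::-1])))
print("lid",ray("top",234.1,204.8,.085),"head",ray("top",231.8,199.4,.152))
to([.42,.40,.25]);to([.45,0.0,.25]);to([F[0]-.05,F[1],.2],0)
print(observe()["joints"])
E
```

```text
C [ 0.5107993  -0.24775687  0.022     ] fin [ 0.43237163 -0.23359578  0.045     ] dist 0.07969589194165809 yaw -10.23518244683109
lid [0.55281839 0.21961922 0.085     ] head [0.55298009 0.21988763 0.152     ]
t=0.10 pos=[0.1466 0.6071 0.251 ] w=0.995 F=[ 0.5 -0.2 -0.3] toolx yaw=166.43 tilt=0.08 shift=[-7.86  -3.43   0.032]
t=0.10 pos=[0.1466 0.6071 0.251 ] w=0.995 F=[ 0.5 -0.2 -0.3] toolx yaw=166.43 tilt=0.08 shift=[-10.935 -12.975   0.045]
t=0.10 pos=[0.1466 0.6071 0.251 ] w=0.995 F=[ 0.5 -0.2 -0.3] toolx yaw=166.43 tilt=0.08 shift=[-10.662 -19.047   1.304] turn=-2.262
[-1.4366102   0.43515403  0.02499914  1.57399091 -0.0115931   1.13399851
 -0.0750824 ]
```

```bash
python3 -m jog '[91.8,-0.87,-0.38,0,0, 91.8,-0.87,-0.38,0,0, 91.8,-0.87,-0.38,0,0, 91.8,-0.87,-0.38,0,0, 91.8,-0.87,-0.38,0,0, 91.8,-0.87,-0.38,0,0, 91.8,-0.87,-0.38,0,0, 91.8,-0.87,-0.38,0,0, 91.8,-0.87,-0.38,0,0, 91.8,-0.3,-0.9,0,0, 91.8,-0.3,-0.9,0,0, 91.8,-0.3,-0.9,0,0, 91.8,-0.3,-0.9,0,0, 91.8,-0.3,-0.9,0,0, 91.8,-0.3,-0.9,0,0, 91.8,-0.3,-0.9,0,0, 91.8,-0.3,-0.9,0,0, 91.8,-0.3,-0.9,0,0, 91.8,-0.3,-0.9,0,0]'; python3 -c '
from h import *
to([.4,-.23,.2],-10)'
```

```text
clock: 1.68
position: [0.4611, 0.0036, 0.2443]
ee_rot: [-0.344, -3.114, 0.01]
force: [1.4, -0.6, 0.4]
width: 1.003
t=1.68 pos=[0.4611 0.0036 0.2443] w=1.003 F=[ 1.4 -0.6  0.4] toolx yaw=167.38 tilt=0.61 shift=[ 0.205 -6.025  1.155] turn=-0.436
```

```bash
python3 -m jog '[91.8,0.02,-0.9,0.1,0, 91.8,0.02,-0.9,0.1,0, 91.8,0.02,-0.9,0.1,0, 91.8,0.02,-0.9,0.1,0, 91.8,0.02,-0.9,0.1,-0.2, 91.8,0.02,-0.9,0.1,-0.2, 91.8,0.02,-0.6,0.1,0, 91.8,0,0,0,0, 91.8,0,0,0,0]'
python3 - <<'E'
from h import *
to([.4324,-.2336,.036],-10.2)
c=cam("wrist");a=snap("wrist","w1");print(c)
print("pred C",proj("wrist",[.5108,-.2478,.022],c),"fin",proj("wrist",[.4324,-.2336,.045],c))
E
```

```text
clock: 2.43
position: [0.3972, -0.2498, 0.217]
ee_rot: [-0.296, -3.12, 0.014]
force: [0.6, -0.0, -0.1]
width: 0.998
t=2.43 pos=[ 0.3972 -0.2498  0.217 ] w=0.998 F=[ 0.6 -0.  -0.1] toolx yaw=169.16 tilt=0.67 shift=[-0.818  0.607  4.515] turn=-0.106
(array([[371.69175468,   0.        , 280.2791571 ],
       [  0.        , 371.69175468, 210.85380543],
       [  0.        ,   0.        ,   1.        ]]), array([ 0.32033521, -0.23359489,  0.3506015 ]), array([[ 0.18732518,  0.94207466,  0.27821684],
       [ 0.98225898, -0.17712423, -0.06159796],
       [-0.00875094,  0.28481984, -0.95854112]]))
pred C [305.07044823 299.89198229] fin [307.41470399 232.10749985]
```

View pics/w1.png

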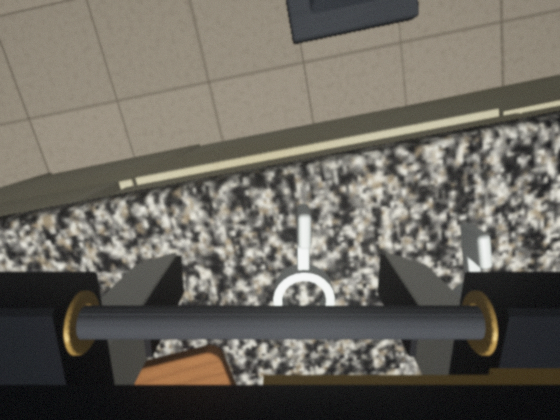

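The wrist view shows the collar's fin at about (304,228) and its ring centre at about (304,300), 1–3 px from prediction. I'll measure the fin in a crop.

Run:
```python
from h import *
a=cv2.imread("pics/w1.png");cv2.imwrite("pics/w1c.png",cv2.resize(a[195:310,260:350],None,fx=5,fy=5,interpolation=cv2.INTER_CUBIC))
```

```text
(no output)
```

View pics/w1c.png

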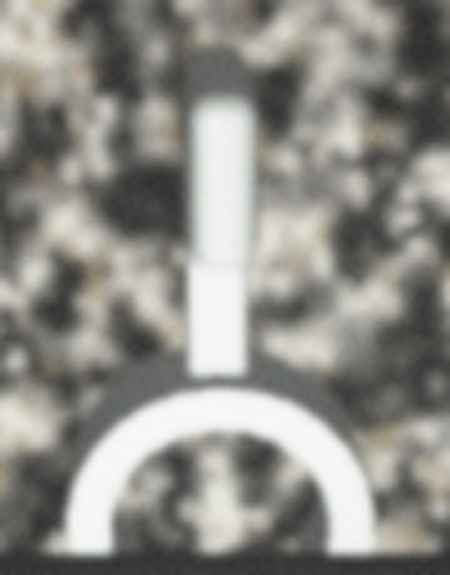

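Run:
```python
from h import *
c=cam("wrist")
for cy,cx,y in[(-.2478,.5108,-10.2)]:
  X=np.array([np.cos(np.radians(y)),np.sin(np.radians(y)),0])
  for d,z in[(-95,.045),(-61,.045),(-95,.005),(-30,.022),(-78,.045),(-22,.022)]:
    p=proj("wrist",np.array([cx,cy,z])+X*d/1000,c);print(d,z,np.round((p-[260,195]+.5)*5))
px=lambda u,v,z:ray("wrist",260+u/5-.5,195+v/5-.5,z,c)
A=px(222.5,97,.045);B=px(222.5,265,.045);O=px(220,387,.022);print(A,B,(A+B)/2,O)
Cc=px(220,540,.022);print("C",Cc, "yaw",np.degrees(np.arctan2(*(Cc-(A+B)/2)[1::-1])))
```

```text
-95 0.045 [239. 104.]
-61 0.045 [237. 287.]
-95 0.005 [227.  43.]
-30 0.022 [229. 389.]
-78 0.045 [238. 197.]
-22 0.022 [228. 427.]
[ 0.41547219 -0.23361136  0.045     ] [ 0.44606323 -0.23885767  0.045     ] [ 0.43076771 -0.23623451  0.045     ] [ 0.48048641 -0.24403629  0.022     ]
C [ 0.5133893  -0.24969204  0.022     ] yaw -9.251182180917194
```

```bash
python3 -c '
from h import *
to([.432,-.236,.036],-9.6)'
```

```text
t=2.48 pos=[ 0.3972 -0.2496  0.2171] w=1.003 F=[-0.  -1.   0.2] toolx yaw=169.19 tilt=0.69 shift=[-0.821  0.544  4.516] turn=-0.202
```

```bash
python3 -m jog '[91.8,-0.6,0.4,0.3,-0.2, 70,-0.23,0.15,0.9,0, 50,0,0,0.9,0, 50,0,0,0.9,0, 50,0,0,0.5,0, 50,0,0,0,0, 50,0,0,0,0]'; python3 -c '
from h import *
to([.432,-.236,.036],-9.6)'
```

```text
clock: 3.07
position: [0.4411, -0.2252, 0.0734]
ee_rot: [-0.242, -3.132, 0.009]
force: [-0.3, -0.9, 0.2]
width: 0.616
t=3.07 pos=[ 0.4411 -0.2252  0.0734] w=0.616 F=[-0.3 -0.9  0.2] toolx yaw=171.15 tilt=0.32 shift=[ 0.183 -0.297  0.937] turn=0.125
```

```bash
python3 -m jog '[50,0.18,-0.3,0.1,0.12, 50,0,0,0.2,0, 50,0,0,0.2,0, 50,0,0,0,0]'; python3 -c '
from h import *
to([.432,-.236,.036],-9.6)'
```

```text
clock: 3.4
position: [0.436, -0.2334, 0.0567]
ee_rot: [0.254, 3.126, -0.007]
force: [-1.5, 1.0, 0.1]
width: 0.544
t=3.40 pos=[ 0.436  -0.2334  0.0567] w=0.544 F=[-1.5  1.   0.1] toolx yaw=170.71 tilt=0.42 shift=[ 0.092 -0.078  0.517] turn=0.052
```

```bash
python3 -m jog '[50,0.1,-0.1,0.2,0, 50,0,0,0.25,0, 50,0,0,0.1,0, 50,0,0,0,0, 50,0,0,0,0]'; python3 -c '
from h import *
to([.432,-.236,.036],-9.6)
c=cam("wrist");a=snap("wrist","w2")'
```

```text
clock: 3.82
position: [0.4332, -0.2361, 0.0338]
ee_rot: [0.25, 3.123, -0.007]
force: [0.3, 0.1, 0.4]
width: 0.543
t=3.82 pos=[ 0.4332 -0.2361  0.0338] w=0.543 F=[0.3 0.1 0.4] toolx yaw=170.83 tilt=0.55 shift=[ 0.03  -0.002 -0.056] turn=0.072
```

View pics/w2.png

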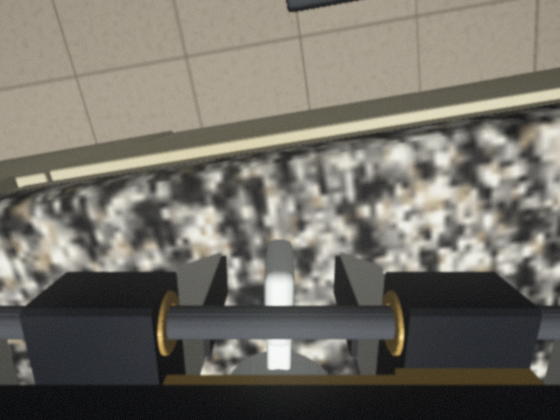

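The fin at (280,290) stands midway between the pads (227 and 335). Closing on it.

```bash
python3 -m jog '[0,0,0,0,0, 0,0,0,0,0, 0,0,0,0,0, 0,0,0,0,0, 0,0,0,0,0, 0,0,0,0,0, 0,0,0,0,0, 0,0,0,0,0]' 40; python3 -c '
from h import *
to([.432,-.236,.036],-9.6)'
```

```text
clock: 4.53
position: [0.4339, -0.2363, 0.0347]
ee_rot: [0.25, 3.122, -0.008]
force: [-0.6, -0.0, -0.6]
width: 0.121
t=4.53 pos=[ 0.4339 -0.2363  0.0347] w=0.121 F=[-0.6 -0.  -0.6] toolx yaw=170.85 tilt=0.63 shift=[ 0.049 -0.001 -0.032] turn=0.074
```

```bash
python3 -m jog '[0,0,0,-0.3,0, 0,0,0,-0.6,0, 0,0,0,-0.8,0, 0,0,0,-0.8,-0.5, 0,0,0,-0.8,-0.5, 0,0,0,-0.5,-0.5, 0,0,0,0,0, 0,0,0,0,0]'; python3 -c '
from h import *
to([.395,.22,.2],0)'
```

```text
clock: 5.2
position: [0.4305, -0.2351, 0.1922]
ee_rot: [-0.004, 3.137, -0.008]
force: [0.4, 0.6, -0.7]
width: 0.124
t=5.20 pos=[ 0.4305 -0.2351  0.1922] w=0.124 F=[ 0.4  0.6 -0.7] toolx yaw=-179.84 tilt=0.38 shift=[ 0.854 11.378 -0.253] turn=0.027
```

```bash
python3 -m jog '[0,0.1,0.4,-0.05,0, 0,0.1,0.8,-0.05,0, 0,0.1,0.9,-0.05,0, 0,0.1,0.9,0,0, 0,0.1,0.9,0,0, 0,0.1,0.9,0,0, 0,0.1,0.9,0,0, 0,0.1,0.9,0,0, 0,0.05,0.9,0,0, 0,0,0.9,0,0, 0,0,0.8,0,0, 0,0,0.6,0,0, 0,0,0.4,0,0, 0,0,0,0,0, 0,0,0,0,0]'
python3 - <<'E'
from h import *
to([.395,.22,.135],0)
a=snap("top","top1");b=snap("side","side1")
c1=cv2.resize(a[160:260,190:290],(560,560),interpolation=cv2.INTER_CUBIC)
p=proj("side",[.5,.22,.12]).astype(int);print(p)
b1=b[p[1]-50:p[1]+50,p[0]-20:p[0]+20] if 0 else b[p[1]-60:p[1]+60,p[0]-50:p[0]+70]
E
```

```text
clock: 6.45
position: [0.3872, 0.1893, 0.1786]
ee_rot: [-0.027, -3.125, 0.019]
force: [-1.3, -0.1, -0.7]
width: 0.124
t=6.45 pos=[0.3872 0.1893 0.1786] w=0.124 F=[-1.3 -0.1 -0.7] toolx yaw=178.99 tilt=1.17 shift=[-0.199  0.784  1.077] turn=-0.168
[279 213]
```

```bash
python3 -m jog '[0,-0.1,0.4,0,-0.17, 0,-0.1,0.35,0.1,0, 0,0,0,0.3,0, 0,0,0,0.3,0, 0,0,0,0.2,0, 0,0,0,0,0, 0,0,0,0,0]'
python3 - <<'E'
from h import *
to([.397,.22,.135],0)
print(np.round(R.from_rotvec(observe()["ee_rot"]).as_matrix(),3))
a=snap("top","top1");b=snap("side","side1")
p=proj("side",[.48,.22,.12]).astype(int);print(p)
c1=cv2.resize(a[170:250,195:275],(400,400),interpolation=cv2.INTER_CUBIC)
b1=cv2.resize(b[p[1]-50:p[1]+50,p[0]-50:p[0]+50],(400,400),interpolation=cv2.INTER_CUBIC)
cv2.imwrite("pics/m1.png",np.hstack([c1,b1]))
E
```

```text
clock: 7.13
position: [0.398, 0.2172, 0.1395]
ee_rot: [-0.016, -3.126, 0.019]
force: [0.9, -0.6, 0.2]
width: 0.131
t=7.13 pos=[0.398  0.2172 0.1395] w=0.131 F=[ 0.9 -0.6  0.2] toolx yaw=179.41 tilt=1.14 shift=[0.025 0.07  0.112] turn=-0.099
[[-1.     0.01  -0.016]
 [ 0.01   1.    -0.012]
 [ 0.016 -0.012 -1.   ]]
[286 213]
```

View pics/m1.png

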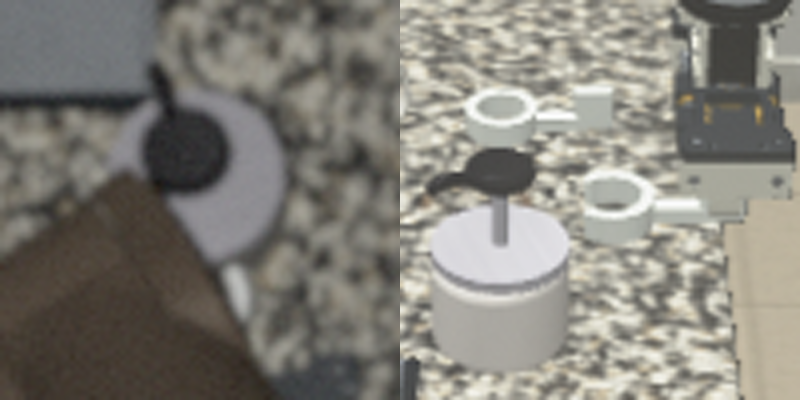

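Run:
```python
from h import *
f=lambda P:np.round((proj("side",P)-[286-50,213-50]+.5)*4+[400,0])
print("foot",f([.553,.2198,.085]),"headtop",f([.553,.2198,.152]),"ring L/R/C top",f([.505,.2164,.126]),f([.4755,.2464,.126]),f([.4755,.1864,.126]),f([.4755-.03,.2164,.126]),"bottom near",f([.4755,.2464,.104]))
to([.4755,.2198,.133],0)
```

```text
foot [501. 243.] headtop [501. 163.] ring L/R/C top [569. 193.] [612. 217.] [611. 170.] [654. 194.] bottom near [612. 243.]
t=7.23 pos=[0.3981 0.2173 0.1399] w=0.130 F=[ 0.1  0.  -0.3] toolx yaw=179.42 tilt=1.11 shift=[-1.937  0.084  0.142] turn=-0.097
```

The side crop shows the stem foot at (501,243) and the collar ring top spanning (585–655, 170–217), matching prediction. The gap faces the stem below the head. Lower slightly and slide in.

```bash
python3 -m jog '[0,0,0.08,0.14,-0.1, 0,0,0,0,0, 0,-0.2,0,0,0, 0,-0.25,0,0,0, 0,-0.25,0,0,0, 0,-0.25,0,0,0, 0,-0.15,0,0,0, 0,0,0,0,0]'; python3 -c '
from h import *
to([.4755,.2198,.133],0)'
```

```text
clock: 7.9
position: [0.4491, 0.2212, 0.1351]
ee_rot: [0.001, -3.131, 0.014]
force: [1.0, -0.4, -0.1]
width: 0.128
t=7.90 pos=[0.4491 0.2212 0.1351] w=0.128 F=[ 1.  -0.4 -0.1] toolx yaw=-179.97 tilt=0.82 shift=[-0.659 -0.034  0.047] turn=0.005
```

```bash
python3 -m jog '[0,-0.2,-0.03,0.03,0, 0,-0.2,0,0,0, 0,-0.15,0,0,0, 0,-0.05,0,0,0, 0,0,0,0,0, 0,0,0,0,0]'
python3 - <<'E'
from h import *
to([.4755,.2198,.120],0)
b=snap("side","side2");w=snap("wrist","w3")
b1=cv2.resize(b[173:253,220:300],(400,400),interpolation=cv2.INTER_CUBIC)
cv2.imwrite("pics/m2.png",np.hstack([b1,cv2.resize(w,(400,400))]))
E
```

```text
clock: 8.4
position: [0.4761, 0.2193, 0.133]
ee_rot: [-0.001, -3.13, 0.015]
force: [-0.5, 0.9, -0.5]
width: 0.126
t=8.40 pos=[0.4761 0.2193 0.133 ] w=0.126 F=[-0.5  0.9 -0.5] toolx yaw=179.96 tilt=0.88 shift=[0.012 0.016 0.326] turn=-0.007
```

View pics/m2.png

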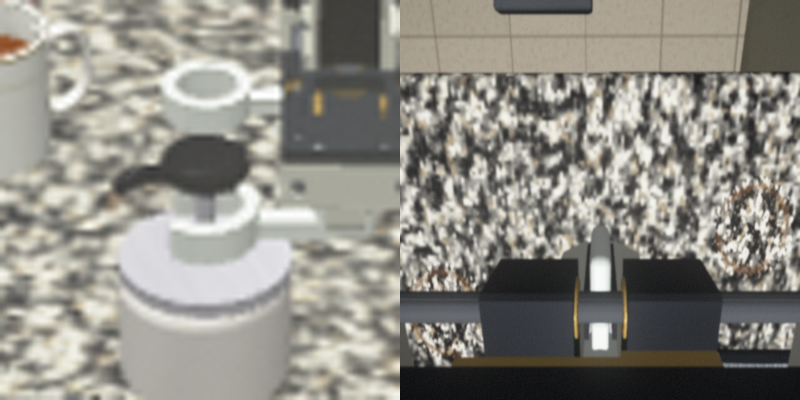

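The stem, at crop column 206, is inside the ring, which spans 168–258 in the crop. That puts the stem about 4 mm forward of centre, so I'll slide a little further and lower.

```bash
python3 -m jog '[0,-0.1,0.01,0.05,0, 0,0,0,0.08,0, 0,0,0,0.08,0, 0,0,0,0.04,0, 0,0,0,0,0, 0,0,0,0,0]'; python3 -c '
from h import *
to([.4795,.2198,.120],0)'
```

```text
clock: 9.0
position: [0.479, 0.2201, 0.1219]
ee_rot: [0.002, -3.129, 0.015]
force: [0.1, 0.3, 0.9]
width: 0.126
t=9.00 pos=[0.479  0.2201 0.1219] w=0.126 F=[0.1 0.3 0.9] toolx yaw=-179.95 tilt=0.90 shift=[-0.013 -0.006  0.047] turn=0.009
```

```bash
python3 -m jog '[0,0,0,0.03,0, 0,0,0,0,0, 0,0,0,0.03,0, 0,0,0,0,0]'; python3 -c '
from h import *
to([.4795,.2198,.120],0)'
```

```text
clock: 9.33
position: [0.4788, 0.2199, 0.1205]
ee_rot: [0.001, -3.129, 0.014]
force: [-0.6, -1.2, 2.5]
width: 0.128
t=9.33 pos=[0.4788 0.2199 0.1205] w=0.128 F=[-0.6 -1.2  2.5] toolx yaw=-179.96 tilt=0.88 shift=[-0.018 -0.002  0.012] turn=0.006
```

```bash
python3 -m jog '[0,0,0,0.03,0, 0,0,0,0,0]'; python3 -c '
from h import *
to([.4795,.2198,.120],0)'; python3 -m jog '[15,0,0,0,0, 20,0,0,0,0, 30,0,0,0,0, 40,0,0,0,0, 40,0,0,0,0, 40,0,0,0,0]'
python3 - <<'E'
from h import *
to([.4795,.2198,.120],0)
b=snap("side","side3");w=snap("wrist","w4")
b1=cv2.resize(b[173:253,220:300],(400,400),interpolation=cv2.INTER_CUBIC)
cv2.imwrite("pics/m3.png",np.hstack([b1,cv2.resize(w,(400,400))]))
E
```

```text
clock: 9.5
position: [0.4787, 0.2199, 0.1199]
ee_rot: [0.001, -3.13, 0.014]
force: [0.4, -0.9, 3.3]
width: 0.13
t=9.50 pos=[0.4787 0.2199 0.1199] w=0.130 F=[ 0.4 -0.9  3.3] toolx yaw=-179.97 tilt=0.85 shift=[-0.021 -0.002 -0.003] turn=0.005
clock: 10.0
position: [0.4787, 0.22, 0.1193]
ee_rot: [0.001, -3.13, 0.014]
force: [-0.4, 0.3, -0.2]
width: 0.421
t=10.00 pos=[0.4787 0.22   0.1193] w=0.421 F=[-0.4  0.3 -0.2] toolx yaw=-179.96 tilt=0.84 shift=[-0.02  -0.006 -0.017] turn=0.007
```

View pics/m3.png

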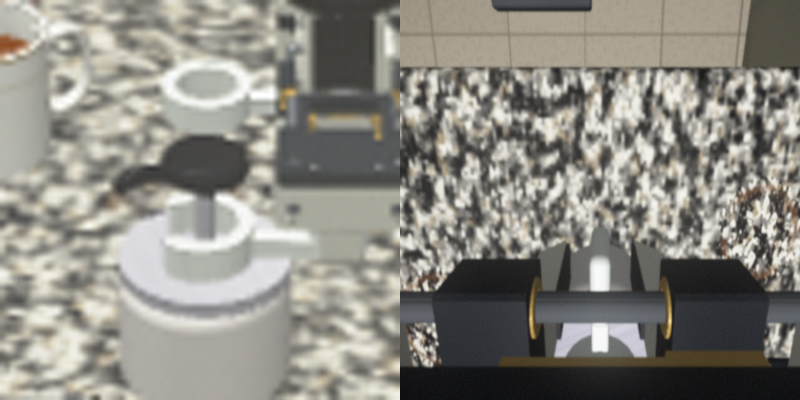

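The collar now lies flat on the lid. Its ring spans crop columns 163–252 with the stem at 206, nearly central, and the fin is free between the pads. Retreating backwards and up.

```bash
python3 -m jog '[50,0,0,-0.2,0, 50,0,0,-0.4,0, 50,0,0,-0.5,0, 50,0,0,-0.5,0, 50,0,0,-0.6,0, 50,0.1,0,-0.7,0, 50,0.3,-0.4,-0.5,0, 50,0.3,-0.8,0,0, 50,0.2,-0.8,0,0, 50,0,-0.8,0,0, 50,0,-0.8,0,0, 50,0,-0.5,0,0, 50,0,0,0,0, 50,0,0,0,0]'
python3 - <<'E'
from h import *
to([.4795,.2198,.120],0)
a=snap("top","top4");b=snap("side","side4")
c1=cv2.resize(a[170:250,195:275],(400,400),interpolation=cv2.INTER_CUBIC)
b1=cv2.resize(b[173:253,220:300],(400,400),interpolation=cv2.INTER_CUBIC)
cv2.imwrite("pics/m4.png",np.hstack([c1,b1]))
E
```

```text
clock: 11.27
position: [0.4425, 0.0517, 0.2724]
ee_rot: [0.005, -3.136, 0.008]
force: [-0.5, 0.2, -0.1]
width: 0.545
t=11.27 pos=[0.4425 0.0517 0.2724] w=0.545 F=[-0.5  0.2 -0.1] toolx yaw=-179.80 tilt=0.42 shift=[-0.96   4.218  3.784] turn=0.033
```

View pics/m4.png

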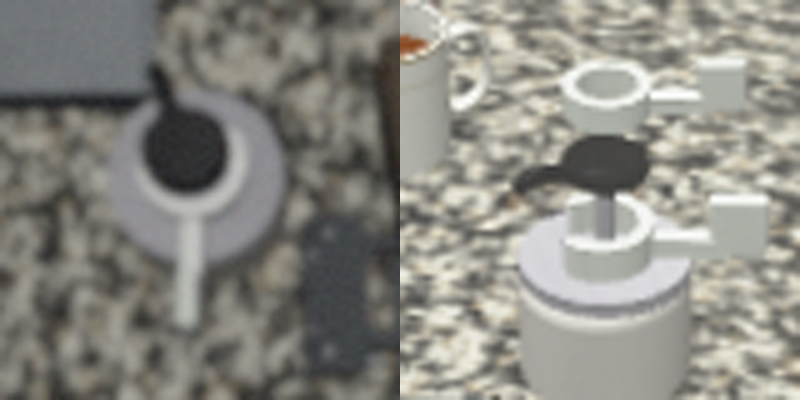

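Both views show the collar flat on the lid around the stem under the head. The robot is clear and the egg ring is where it was. Handing in.

```bash
python3 -c '
from cell import *
print(sign_off())'
```

```text
the job is handed in; nothing more can be done
None
```

The C-shaped collar is locked onto the white dispenser's pump stem. I gripped it by its fin, slid it through its gap onto the stem under the head, set it flat on the lid, let go and backed off. I handed in at about 11.4 s of the 38 s allowed.

- **Placement:** the last top and side pictures show the collar flat on the lid. The stem is within about 1 mm of the C's centre along the slide direction, and the robot is clear. The collar did not tip after I let go.
- **Forces:** the highest I read at the wrist was about 3.3 N, when pressing the collar down. I only read force at the end of each move.
- **Bystanders:** in the last side picture the egg ring is still in its place. I never went near the yellow look-alike.
- **Disagreements:** the top and wrist cameras differed by about 2.6 mm on where the fin was. Before lowering, the collar sat about 4 mm short of centre, so I slid it further in.

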